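# Load a lugged hub into the tilted marking nest and swing the keeper over it

## Robot

A 6-joint arm with a two-finger parallel gripper is mounted at the origin on the work surface. World frame = base frame: x ahead of the robot, y to its left, z up, the work surface at z = 0. Lengths are in m, angles in rad, forces in N, time in s.
With the tool pointing down it reaches from about 0.25 to 0.775 m from the base axis. Payload 4 kg.
Tool frame: the origin (TCP) lies at the very end of the fingers, on their centre line; the grasp point (between the pads) lies 19 mm behind it; x points along the fingers, y is the direction in which the jaws open and shut, and the axes are right-handed (so a half turn about x gives the same grasp; the last joint's range is limited). The gripper opens to 94 mm and grips with 3 to 60 N. Pads are 16 mm wide; open, the fingers measure 119 mm over their backs; the gripper's body (75 mm by 177 mm) begins 78 mm behind the grasp point.
Start: joints at [-1.393, 0.087, 1.371, -0, 1.684, -0.103], TCP at [0.152, -0.528, 0.206] pointing down, gripper open.
Joint ranges: [-3.1, 3.1], [-0.76, 2.03], [0.27, 2.55], [-1.08, 4.22], [0.17, 2.65], [-2.57, 2.57]. Speed limits (rad/s): [2.79, 2.79, 3.14, 3.14, 3.14, 3.14].

## Interface

Orientations are given as [roll, pitch, yaw] about the fixed x, y, z axes, in that order (R = Rz(yaw) Ry(pitch) Rx(roll)).
In Python, from bench import robot gives the robot as it stands.
- The arm moves only by the tool carry_out, never from a script. Its argument "targets" is a list of rows, each a list of 5 numbers: the closure, from 0 (fully open) to 1 (shut), then the shift along the tool's x, y, z in cm, then the turn about the tool's x in degrees. In form: [[fingers, tx, ty, tz, turn], ...]. A call has 1 to 20 rows; each row shifts and turns the commanded pose from where the row before left it, along the tool's axes as they then stand; what a row does not reach is not made up. A row lasts 1/10 s, in which the tool goes at most 50 mm and 8.59 degrees, less where a joint would pass 70% of its speed; a pose out of reach is approached as far as the arm can. A call is refused whole if a number of a shift passes 5 or a number of a turn 8.59, either way. A call with a gripper value outside its range is refused whole. The fingers move at their own pace and stop on an object; the grip force is fixed at half the most. Time passes only in rows, so rows that do not move let the fingers close. It gives the time, the measured TCP pose, the force and the opening at its end, in the units of the state.
- robot.get_obs(): the state, without advancing time (a new reading comes with each control period).
- robot.snapshot(name): name is "side" or "top" or "wrist"; returns a dict with "image" (384x512x3 uint8, red, green, blue), "camera_matrix" (3x3 intrinsics, pixels), "distortion" ([k1, k2, p1, p2, k3] as OpenCV has them; the pictures are not rectified), "pose" (4x4, takes a point from camera to world coordinates). Camera axes: x right, y up, looking along -z (the intrinsics and any distortion apply to the point x, -y, -z); pixel columns grow to the right and rows downward; lengths in m; the calibration is good to about 2 mm. A picture is of the moment at which its call begins. There is no depth.
- robot.close_job(): hands the job in, once; it reports no verdict.
The state is a dict: "time": time; "joint_positions": joint angles; "qvel": joint speeds; "joint_torque": joint torques, N m; "tool_pos": TCP position; "ee_rot": TCP orientation; "wrist_force": force on the tool from outside, world axes, zero at the start; "wrist_torque": the same for the moment, N m; "width": finger opening in m.
Only numpy, scipy, OpenCV 4.12 (cv2) and the standard library are available. Lean on these libraries where they do the work, as an engineer would, in place of code of your own. Each camera call takes 0.05 s, during which the arm holds its last target. There are 200 camera calls.

## Task

Take the two-lugged steel hub from the tray and set its round foot into the bore of the slotted nest on the tilting table; press it lightly and turn it until both lugs drop into the slots and its flange lies flush on the nest. Then let go and swing the keeper arm right round over the hub's flange, as far as it goes. Never push the hub hard against the fixture, and leave the other two parts in the tray where they stand.

Things in the scene. Friction and masses are not known exactly. Their poses are not given: they have to be found in the camera images.
- hub_grip (a point): The hub, bare steel, 57 mm tall, 0.22 kg: the only part in the tray with two lugs. Point on its axis, 43 mm above its underside. Its top is a block 26 mm along hub x by 20 mm along y, 21 to 57 mm above the underside: grip across the 20 mm (fingers close along hub y), fingertips kept above the flange. Same after half a turn about z. Starts upright, any yaw.
- hub_foot (a point): Centre of the hub's underside, same axes. Up along z: round foot 28 mm across, 0 to 16 mm, its lowest 6 mm tapering to 18 mm; two opposite lugs (a bar 64 mm long on hub x, 8 mm wide) at 6 to 16 mm, their lowest 4 mm V-shaped as a lead-in; round flange 52 mm across at 16 to 22 mm; then the grip block.
- nest (a point): Centre of the top face of the nest, a steel ring about 76 mm across and 20 mm tall on the plate of a tilting table that leans 30 degrees towards the robot. z: nest axis, up out of the bore, 30 degrees from vertical; x up the slope, away from the robot; y along the level edge, left. Bore 34 mm across, 20 mm deep; two opposite slots 14 mm wide run out from it through the ring.
- nest_floor (a point): Centre of the bore's floor, 20 mm below the nest point. The slots are open on top and 20 mm deep. Their line may stand up to 0.40 rad either way about nest z from nest x; this is not measured: see or feel it. The ring does not turn under light force. Hub underside is 6 mm below the nest point with its lugs on the ring's face, 16 mm below when home, flange on the ring.
- keeper (a joint): Keeper arm angle, rad, anticlockwise seen from above the plate: parked beside the nest at the start (0 to 0.3); 1.85 is the stop, over the hub's flange. At value q the arm points from its pivot at 2.88 rad + q about nest z, from nest x: first down the slope to the robot, then towards the bore. Turns with light friction, 0.06 N m; stays where left.
- keeper_pivot (a point): Pivot of the keeper arm, on the level of the nest's top face, at y +78 mm in the nest frame; axis along nest z. The arm is a flat steel bar 58 mm long, 12 mm wide, 9 to 15 mm above the nest's top face: it clears the flange of a hub that is home (top 6 mm above that face) and is blocked by one that is not.
- keeper_pin (a point): Upright steel pin by which the keeper arm is pushed: 10 mm across, on the arm 36 mm from the pivot, standing along nest z from 14 to 44 mm above the nest's top face. The point is on its axis at 31 mm.
- bush_mid (a point): Bystander in the tray: plain round steel flanged bush without lugs, 44 mm across at the foot, 28 mm above, 40 mm tall; point half-way up. Leave it.
- cap_mid (a point): Bystander in the tray: low steel cap without lugs, round base 48 mm across with a 22 mm square block on it, 29 mm tall in all; point half-way up. Leave it.
- fixture: The tilting table: dark steel base 170 by 200 mm, 25 mm high, fixed to the bench. Origin at bench height, 88 mm straight below the nest point; x and y level.
- tray: Shallow grey tray, fixed, 170 mm (x) by 270 mm (y), walls 18 mm high and 4 mm thick. Origin at the centre of its underside. Hub, bush and cap stand in a row along its y, about 92 mm apart, in any order.
Things that resemble listed ones, but are neither listed nor needed, are in the scene too. Leave any purple look-alike of the part that bears hub_grip alone.

How it is judged:
On the way, in this order (a step that is already met when the one before it is completed fails the run):
1. the hub is fully home in the nest, lugs in the slots, while the keeper is still clear of it (z of hub_grip in the frame of nest between 0.022 and 0.031 m and x of hub_grip in the frame of nest between -0.004 and 0.004 m and y of hub_grip in the frame of nest between -0.004 and 0.004 m and angle between the z axis of hub_grip and the z axis of nest, either way round below 0.1 rad and value of joint keeper below 1 rad), for 0.2 s.
2. the keeper arm is swung over the hub's flange (value of joint keeper above 1.65 rad), for 0.1 s.
At the end, for the whole second after the job is handed in: The hub stands fully home in the nest (its point 22 to 31 mm above the nest's point along the nest's axis, nominal 27, within 4 mm of the axis along nest x and y, axes within 0.10 rad), at rest and let go, and the keeper arm is over its flange (joint above 1.65 rad) (z of hub_grip in the frame of nest between 0.022 and 0.031 m and x of hub_grip in the frame of nest between -0.004 and 0.004 m and y of hub_grip in the frame of nest between -0.004 and 0.004 m and angle between the z axis of hub_grip and the z axis of nest, either way round below 0.1 rad and value of joint keeper above 1.65 rad and linear speed of hub below 0.01 m/s); the robot touches nothing.
It fails at once if the hub is pushed or dropped against the fixture with more than 70 N (contact force between hub and fixture above 70 N).
It fails at once if the bush or the cap in the tray is moved more than 30 mm (distance of any of bush_mid, cap_mid from where it was at the start of the episode above 0.03 m).
It also fails if it takes over 61 s, if anything falls off the work surface, if the arm or the gripper's body presses on something with over 40 N, if the wrist force passes 120 N, or if a joint passes its speed limit or range.

## Working session

There is one attempt and no reset: what is moved stays moved. The work goes in short steps, Python scripts to look and compute and a tool call to move; the robot and the scene stay as the last step left them, time stands still between calls to the robot, and variables do not carry over. Pictures are saved under pics/ and viewed, about 8 in all and at most 12, crops included, and the job is handed in when it is done.

Besides the shell and the picture viewer there is one more tool, called after "Call:" as a command line: name --pt "numbers of a row" for each row, then --argument value for the rest. carry_out: Moves the arm, as the interface text tells. Its arguments: {"type":"object","properties":{"targets":{"type":"array","items":{"type":"array","items":{"type":"number"}}}},"required":["targets"]}

```bash
ls; mkdir -p pics
cat > h.py <<'E'
import numpy as np, cv2
from scipy.spatial.transform import Rotation as R
from bench import robot
def snap(n, f=None):
    s=robot.snapshot(n)
    if f: cv2.imwrite('pics/'+f, s['image'][:,:,::-1])
    return s
def ray(s,uv):
    p=cv2.undistortPoints(np.array([[uv]],float),np.array(s['camera_matrix']),np.array(s['distortion']))[0,0]
    T=np.array(s['pose']); d=T[:3,:3]@np.array([p[0],-p[1],-1.]); return T[:3,3],d
def onz(s,uv,z):
    o,d=ray(s,uv); return o+d*(z-o[2])/d[2]
def proj(s,P):
    T=np.array(s['pose']); q=(np.atleast_2d(P)-T[:3,3])@T[:3,:3]; q=q*[1,-1,-1]
    return cv2.projectPoints(q.reshape(-1,1,3),np.zeros(3),np.zeros(3),np.array(s['camera_matrix']),np.array(s['distortion']))[0][:,0]
E
python3 - <<'E'
from h import *
import pickle
S={n:snap(n) for n in('side','top')}
pickle.dump(S,open('s0.pkl','wb'))
for n in S: print(n,np.round(S[n]['pose'],3).tolist(),np.round(S[n]['camera_matrix'],0).tolist(),S[n]['distortion'])
im=np.hstack([S['top']['image'],S['side']['image']])
cv2.imwrite('pics/a.png',cv2.resize(S['top']['image'],(800,600))[:,:,::-1])
cv2.imwrite('pics/b.png',cv2.resize(S['side']['image'],(800,600))[:,:,::-1])
o=robot.get_obs();print({k:np.round(v,3) for k,v in o.items()})
E
```

```text
pics
side [[-0.997, 0.068, -0.044, 0.447], [-0.08, -0.757, 0.649, 0.922], [0.011, 0.65, 0.76, 0.983], [0.0, 0.0, 0.0, 1.0]] [[471.0, 0.0, 254.0], [0.0, 471.0, 198.0], [0.0, 0.0, 1.0]] [-0.1369642  0.         0.         0.         0.       ]
top [[-0.008, 0.993, -0.118, 0.367], [-1.0, -0.006, 0.024, 0.175], [0.023, 0.118, 0.993, 1.061], [0.0, 0.0, 0.0, 1.0]] [[449.0, 0.0, 254.0], [0.0, 449.0, 194.0], [0.0, 0.0, 1.0]] [-0.13891788  0.          0.          0.          0.        ]
{'time': np.float64(0.1), 'joint_positions': array([-1.393,  0.088,  1.372,  0.   ,  1.684, -0.103]), 'qvel': array([-0.   , -0.001, -0.003, -0.001,  0.001, -0.001]), 'joint_torque': array([ 2.0000e-03, -3.4125e+01, -3.0330e+01,  7.2000e-02,  3.0000e-02,
       -0.0000e+00]), 'tool_pos': array([ 0.152, -0.528,  0.204]), 'ee_rot': array([-1.676,  1.569,  1.747]), 'wrist_force': array([ 0.487, -0.261, -0.023]), 'wrist_torque': array([ 0.009,  0.052, -0.017]), 'width': np.float64(0.094)}
```

View pics/a.png

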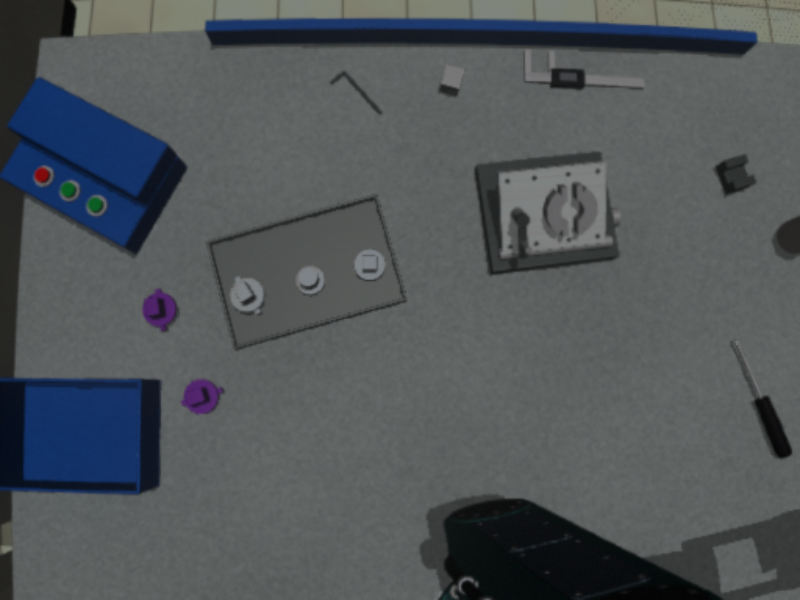

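View pics/b.png

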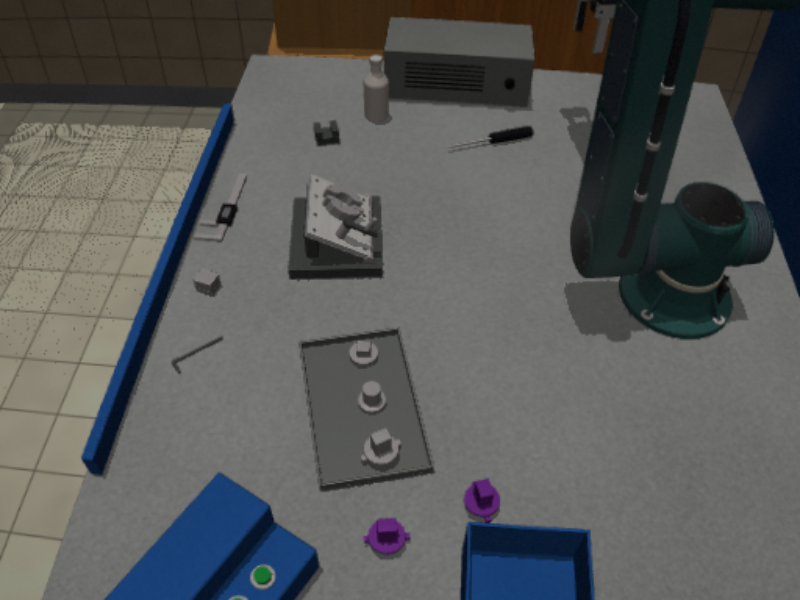

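Candidates for the hub, as pixels in the 800x600 top view:
- Steel part with two lugs at (246,295).
- Bush at (310,280).
- Cap at (370,264).
- Purple look-alikes at (160,309) and (202,397).

I choose the steel one with lugs at (246,295). The nest is at (570,212), with the keeper at (520,225).

Run:
```python
from h import *
import pickle
S=pickle.load(open('s0.pkl','rb'))
t=S['top']['image']
a=cv2.resize(t[165:215,132:182],(400,400),interpolation=cv2.INTER_CUBIC)  # x8
b=cv2.resize(t[95:180,300:400],(400,340),interpolation=cv2.INTER_CUBIC)  # x4
c=S['side']['image'][260:305,220:270]; c=cv2.resize(c,(400,360),interpolation=cv2.INTER_CUBIC)
im=np.zeros((400,800,3),np.uint8); im[:,:400]=a; im[:340,400:]=b
cv2.imwrite('pics/c.png',im[:,:,::-1])
s=S['top']
print('hub',onz(s,(246*.64,295*.64),.02),onz(S['side'],(381*.64,452*.64),.02))
print('nest',onz(s,(570*.64,211*.64),.088),onz(S['side'],(345*.64,202*.64),.088))
```

```text
hub [0.50540566 0.37711584 0.02      ] [0.50494305 0.3789265  0.02      ]
nest [ 0.61635922 -0.09881852  0.088     ] [ 0.61579625 -0.09304253  0.088     ]
```

View pics/c.png

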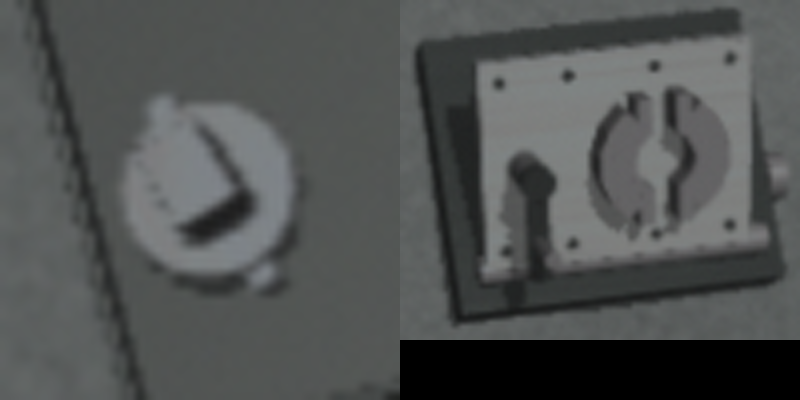

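Run:
```python
from h import *
import pickle
S=pickle.load(open('s0.pkl','rb')); s=S['top']
cr=lambda x,y:(300+(x-400)/4,95+y/4)
B=np.array([onz(s,cr(*p),.025) for p in((420,45),(740,10),(780,278),(458,318))])
print('base',B.round(3).tolist(),B.mean(0)); 
for a,b in((0,1),(3,2)): d=B[b]-B[a];print('edge -y yaw',np.degrees(np.arctan2(d[0],-d[1])),np.linalg.norm(d))
for a,b in((3,0),(2,1)): d=B[b]-B[a];print('edge x yaw',np.degrees(np.arctan2(d[1],d[0])),np.linalg.norm(d))
print('nest c',onz(s,cr(660,163),.088))
L=[onz(s,(132+u/8,165+v/8),.017) for u,v in((162,105),(262,275))]
d=L[0]-L[1];print('hub lugs',L,np.degrees(np.arctan2(d[1],d[0])),np.linalg.norm(d),(L[0]+L[1])/2)
F=onz(s,(132+209/8,165+190/8),.024);print('flange c',F)
o=robot.get_obs();M=R.from_euler('xyz',o['ee_rot']).as_matrix();print('tool x,y,z cols\n',M.round(3), o['joint_positions'])
# nest slot
for z in (.088,):
  a,b=onz(s,cr(655,100),.10),onz(s,cr(654,226),.072);d=a-b;print('slot plan yaw',np.degrees(np.arctan2(d[1],d[0])),np.linalg.norm(d))
```

```text
base [[0.703, 0.027, 0.025], [0.728, -0.172, 0.025], [0.561, -0.188, 0.025], [0.537, 0.008, 0.025]] [ 0.63201371 -0.08124867  0.025     ]
edge -y yaw 7.052210580116959 0.20023042122293044
edge -y yaw 6.967129070434158 0.19741703315586084
edge x yaw 6.249194249003998 0.16748354598274667
edge x yaw 5.290159541708644 0.16783961553252014
nest c [ 0.61471454 -0.09920309  0.088     ]
hub lugs [array([0.53127627, 0.39051774, 0.017     ]), array([0.48071457, 0.36001035, 0.017     ])] 31.10550392694267 0.059052397134935514 [0.50599542 0.37526405 0.017     ]
flange c [0.50498239 0.37473059 0.024     ]
tool x,y,z cols
 [[-0.     0.277 -0.961]
 [ 0.002 -0.961 -0.277]
 [-1.    -0.002 -0.   ]] [-1.39309771e+00  8.78744759e-02  1.37208532e+00  3.40648212e-06
  1.68363848e+00 -1.03103558e-01]
slot plan yaw 3.2915146278954888 0.07189996824665748
```

Call:
carry_out --pt "0 0 -3.85 -2.95 0" --pt "0 0 -3.85 -2.95 0" --pt "0 0 -3.85 -2.95 0" --pt "0 0 -3.85 -2.95 0" --pt "0 0 -3.85 -2.95 0" --pt "0 0 -3.85 -2.95 0" --pt "0 0 -3.85 -2.95 0" --pt "0 0 -3.85 -2.95 0" --pt "0 0 -3.85 -2.95 0" --pt "0 0 -3.85 -2.95 0" --pt "0 0 -3.85 -2.95 0" --pt "0 0 -3.85 -2.95 0" --pt "0 0 -3.85 -2.95 0" --pt "0 0 -3.85 -2.95 0" --pt "0 0 -3.85 -2.95 0" --pt "0 0 -3.85 -2.95 0" --pt "0 0 -3.85 -2.95 0" --pt "0 0 -3.85 -2.95 0" --pt "0 0 -3.85 -2.95 0" --pt "0 0 -3.85 -2.95 -7.5"

```text
time: 2.1
tool_pos: [0.506, 0.3767, 0.2046]
ee_rot: [0.383, 1.569, -2.343]
wrist_force: [0.4, -1.6, -0.1]
width: 0.0941
```

Call:
carry_out --pt "0 1 0 0 -7.5" --pt "0 0 0 0 0" --pt "0 0 0 0 0"

```text
time: 2.4
tool_pos: [0.5055, 0.3744, 0.1947]
ee_rot: [0.198, 1.569, -2.404]
wrist_force: [-0.1, -0.2, 1.0]
width: 0.0942
```

Run:
```python
from h import *
s=snap('wrist','d.png'); import pickle; pickle.dump(s,open('w1.pkl','wb'))
o=robot.get_obs();M=R.from_euler('xyz',o['ee_rot']).as_matrix();print(o['time'],o['tool_pos'],M.round(3),o['joint_positions'].round(3))
print(np.round(s['pose'],3), s['camera_matrix'])
print('pred hub flange', proj(s,[[.505,.375,.026]]))
```

```text
2.45 [0.50576422 0.37418406 0.19577002] [[ 0.     0.514 -0.858]
 [-0.    -0.858 -0.514]
 [-1.     0.     0.   ]] [ 0.547  0.267  1.183 -0.     1.693  1.578]
[[ 0.514  0.825  0.236  0.574]
 [-0.858  0.494  0.142  0.415]
 [ 0.001 -0.275  0.961  0.373]
 [ 0.     0.     0.     1.   ]] [[303.83087051   0.         257.97023093]
 [  0.         303.83087051 192.68765308]
 [  0.           0.           1.        ]]
pred hub flange [[257.0360062  176.41046863]]
```

View pics/d.png

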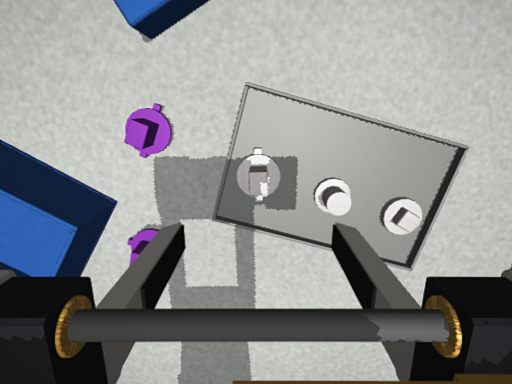

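The wrist view shows the steel hub centred at (259,176), where it was predicted (257,176), with lugs at (257,151) and (264,202). The bush is at (333,195) and the cap at (403,216). The jaws line up, so I go down and grip.

Call:
carry_out --pt "0.4 4 0 0 0" --pt "0.4 4 0 0 0" --pt "0.4 4 0 0 0" --pt "0.4 2.5 0 0 0" --pt "0.4 2 0 0 0" --pt "0.4 0 0 0 0" --pt "1 0 0 0 0" --pt "1 0 0 0 0" --pt "1 0 0 0 0" --pt "1 0 0 0 0" --pt "1 0 0 0 0" --pt "1 0 0 0 0" --pt "1 0 0 0 0"

```text
time: 3.75
tool_pos: [0.5064, 0.375, 0.0313]
ee_rot: [2.901, 1.57, 0.302]
wrist_force: [0.1, -0.6, 3.2]
width: 0.0196
```

Call:
carry_out --pt "1 2 0 0 0" --pt "1 -3 0 0 0" --pt "1 -4 0 0 0" --pt "1 -4 0 0 0" --pt "1 -4 0 0 0" --pt "1 -4 0 0 8.1" --pt "1 -3 0 0 8.1" --pt "1 0 0 0 8.1" --pt "1 0 3.94 -2 0" --pt "1 0 3.94 -2 0" --pt "1 0 3.94 -2 0" --pt "1 0 3.94 -2 0" --pt "1 0 3.94 -2 0" --pt "1 0 3.94 -2 0" --pt "1 0 3.94 -2 0" --pt "1 0 3.94 -2 0"

```text
time: 5.35
tool_pos: [0.7024, 0.0793, 0.2285]
ee_rot: [-0.146, 1.568, 3.115]
wrist_force: [-0.1, 1.3, -1.9]
width: 0.0202
```

I made a slip there: the first row had the wrong sign and pushed down 2 cm before the lift. I'll check the hub in the grip.

Run:
```python
from h import *
s=snap('side');w=snap('wrist');o=robot.get_obs();p=o['tool_pos']
u=proj(s,[p-[0,0,.01]])[0].astype(int);print(u,p,o['wrist_force'],o['joint_positions'].round(3))
c=s['image'][u[1]-50:u[1]+50,u[0]-50:u[0]+50];c=cv2.resize(c,(400,400),interpolation=cv2.INTER_CUBIC)
v=proj(w,[p])[0];print(v)
d=cv2.resize(w['image'][130:330,160:360],(400,400),interpolation=cv2.INTER_CUBIC)
cv2.imwrite('pics/e.png',np.hstack([c,d])[:,:,::-1])
for h in(-.024,-.008,0): print(h,proj(s,[p+[0,0,h]]),proj(w,[p+[0,0,h]]))
```

```text
[174 132] [0.70389243 0.07442623 0.22655672] [ 0.17104673  1.09105496 -3.15195824] [ 0.027  0.456  0.874 -0.003  1.816  1.486]
[251.63314554 237.85595552]
-0.024 [[174.78201743 136.77426943]] [[252.11134063 223.80105012]]
-0.008 [[174.04599866 131.88686793]] [[251.80476253 232.81249692]]
0 [[173.67332769 129.40654864]] [[251.63314554 237.85595552]]
```

View pics/e.png

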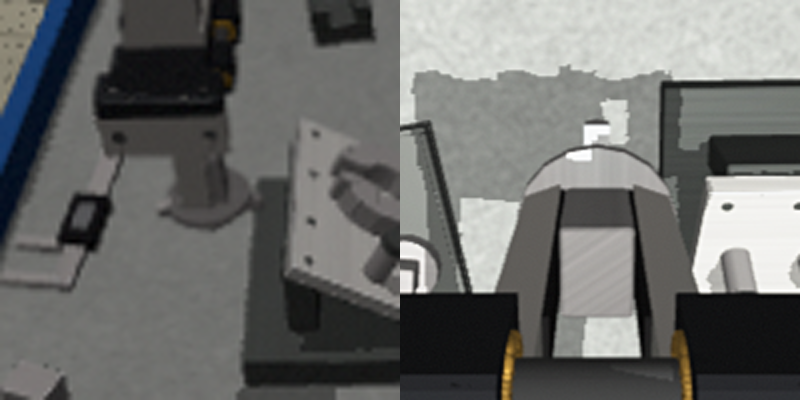

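The left crop shows the hub upright with its flange against the fingertips; the right crop shows the lug in line with the block. The hub slid about 5 mm up in the grip and is otherwise fine, so its underside is about 22 mm below the TCP. The moves only offer a turn about tool x, so I'll see what happens at the edge of reach.

Call:
carry_out --pt "1 0 0 -3 0" --pt "1 0 0 -3 0" --pt "1 0 0 -3 0" --pt "1 0 0 -3 0" --pt "1 0 0 -3 0" --pt "1 0 0 0 0"

```text
time: 6.05
tool_pos: [0.8337, 0.0971, 0.2131]
ee_rot: [-2.953, 1.566, 0.307]
wrist_force: [0.4, 0.3, -3.2]
width: 0.0194
```

Run:
```python
from h import *
o=robot.get_obs();M=R.from_euler('xyz',o['ee_rot']).as_matrix();print(o['time'],o['tool_pos'],M.round(3),o['joint_positions'].round(3))
```

```text
6.05 [0.83369428 0.09712636 0.21313137] [[ 0.004  0.119 -0.993]
 [ 0.001 -0.993 -0.119]
 [-1.    -0.001 -0.005]] [4.800e-02 8.580e-01 2.810e-01 1.000e-03 1.998e+00 1.500e+00]
```

Call:
carry_out --pt "1 0 0 -4 0" --pt "1 0 0 -4 0" --pt "1 0 0 -4 0" --pt "1 0 0 0 0"

```text
time: 6.45
tool_pos: [0.8748, 0.1021, 0.1892]
ee_rot: [3.141, 1.482, 0.118]
wrist_force: [-0.6, 1.0, -2.6]
width: 0.0201
```

```bash
cat > st.py <<'E'
from h import *
o=robot.get_obs();M=R.from_euler('xyz',o['ee_rot']).as_matrix();print(o['time'],o['tool_pos'].round(4),'\n',M.round(3),o['joint_positions'].round(3),o['wrist_force'].round(1))
E
python3 st.py
```

```text
6.45 [0.8748 0.1021 0.1892] 
 [[ 0.088  0.118 -0.989]
 [ 0.01  -0.993 -0.118]
 [-0.996  0.    -0.088]] [0.049 0.889 0.28  0.006 1.884 1.504] [-0.6  1.  -2.6]
```

The tilt does build up at the reach limit, and in the right plane. I continue.

Call:
carry_out --pt "1 0 0 -5 0" --pt "1 0 0 -5 0" --pt "1 0 0 -5 0" --pt "1 0 0 -5 0" --pt "1 0 0 0 0"

```text
time: 6.95
tool_pos: [0.9368, 0.1096, 0.1605]
ee_rot: [3.139, 1.348, 0.116]
wrist_force: [-0.3, 0.5, -2.5]
width: 0.0196
```

```bash
python3 st.py
```

```text
6.95 [0.9368 0.1096 0.1605] 
 [[ 0.22   0.118 -0.968]
 [ 0.026 -0.993 -0.116]
 [-0.975  0.001 -0.221]] [0.051 0.932 0.278 0.015 1.709 1.507] [-0.3  0.5 -2.5]
```

Call:
carry_out --pt "1 -3 0 -4 0" --pt "1 -3 0 -4 0" --pt "1 -3 0 -4 0" --pt "1 0 0 0 0"

```text
time: 7.35
tool_pos: [0.9392, 0.1101, 0.2451]
ee_rot: [3.137, 1.241, 0.114]
wrist_force: [0.4, 0.4, -1.7]
width: 0.0201
```

```bash
python3 st.py
```

```text
7.35 [0.9392 0.1101 0.2451] 
 [[ 0.322  0.118 -0.939]
 [ 0.037 -0.993 -0.112]
 [-0.946  0.002 -0.324]] [0.049 0.847 0.274 0.021 1.692 1.507] [ 0.4  0.4 -1.7]
```

Call:
carry_out --pt "1 -2 0 -4 0" --pt "1 -2 0 -4 0" --pt "1 -2 0 -4 0" --pt "1 -2 0 -4 0" --pt "1 0 0 0 0"

```text
time: 7.85
tool_pos: [0.9489, 0.1114, 0.3096]
ee_rot: [3.138, 1.127, 0.116]
wrist_force: [-0.3, -0.5, -1.9]
width: 0.0197
```

```bash
python3 st.py
```

```text
7.85 [0.9489 0.1114 0.3096] 
 [[ 0.426  0.118 -0.897]
 [ 0.049 -0.993 -0.107]
 [-0.903  0.001 -0.429]] [0.047 0.786 0.274 0.03  1.639 1.508] [-0.3 -0.5 -1.9]
```

Call:
carry_out --pt "1 -2 0 -4 0" --pt "1 -2 0 -4 0" --pt "1 -2 0 -3.5 0" --pt "1 0 0 0 0"

```text
time: 8.25
tool_pos: [0.9477, 0.1115, 0.3677]
ee_rot: [3.138, 1.042, 0.116]
wrist_force: [-0.6, 0.1, -1.1]
width: 0.0195
```

```bash
python3 st.py
```

```text
8.25 [0.9477 0.1115 0.3677] 
 [[ 0.501  0.118 -0.857]
 [ 0.058 -0.993 -0.103]
 [-0.863  0.002 -0.505]] [0.045 0.73  0.274 0.036 1.61  1.508] [-0.6  0.1 -1.1]
```

Call:
carry_out --pt "1 -0.57 1.39 4.15 0" --pt "1 -0.57 1.39 4.15 0" --pt "1 -0.57 1.39 4.15 0" --pt "1 -0.57 1.39 4.15 0" --pt "1 -0.57 1.39 4.15 0" --pt "1 -0.57 1.39 4.15 0" --pt "1 -0.57 1.39 4.15 0" --pt "1 -0.57 1.39 4.15 0" --pt "1 -0.57 1.39 4.15 0" --pt "1 -0.57 1.39 4.15 0" --pt "1 -0.57 1.39 4.15 0" --pt "1 -0.57 1.39 4.15 0" --pt "1 0 0 0 0"

```text
time: 9.55
tool_pos: [0.5105, -0.1068, 0.1738]
ee_rot: [3.141, 1.055, 0.114]
wrist_force: [-0.2, 0.5, -3.5]
width: 0.0199
```

```bash
python3 st.py
python3 - <<'E'
from h import *
import pickle
s=snap('wrist'); pickle.dump(s,open('w2.pkl','wb'))
cv2.imwrite('pics/f.png',cv2.resize(s['image'],(800,600),interpolation=cv2.INTER_CUBIC)[:,:,::-1])
print('pred nest',proj(s,[[.615,-.097,.088]])*800/512)
E
```

```text
9.55 [ 0.5105 -0.1068  0.1738] 
 [[ 0.49   0.114 -0.864]
 [ 0.056 -0.993 -0.099]
 [-0.87   0.    -0.493]] [-0.514 -0.324  1.892  0.321  1.163  0.876] [-0.2  0.5 -3.5]
pred nest [[405.76856884 214.76247255]]
```

View pics/f.png

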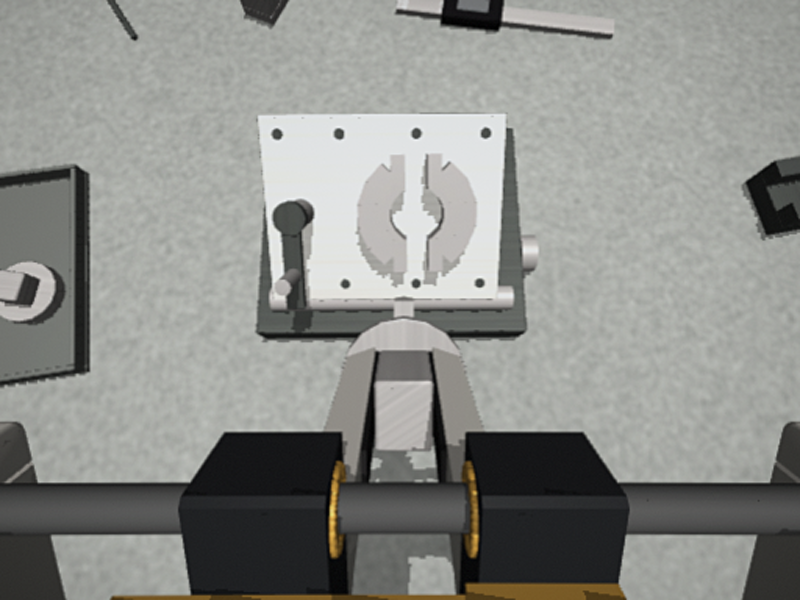

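```bash
cat >> h.py <<'E'
def nestR(yaw): return R.from_euler('zy',[yaw,-30],degrees=True).as_matrix()  # x up slope, z leaning to robot
def rect(s,c,Rn,half=50,k=6):
    g=np.arange(-half,half,1/k)/1000
    X,Y=np.meshgrid(-g,-g)  # cols: -y ; rows: -x
    P=c+np.stack([Y,X,0*X],-1).reshape(-1,3)@Rn.T
    uv=proj(s,P).reshape(len(g),len(g),2).astype(np.float32)
    return cv2.remap(s['image'],uv[...,0],uv[...,1],cv2.INTER_LINEAR)
E
python3 - <<'E'
from h import *
import pickle
s=pickle.load(open('w2.pkl','rb')); c=np.array([.615,-.097,.088]); Rn=nestR(6.5)
print(Rn.round(3))
im=rect(s,c,Rn); k=6
for r in(17,38): cv2.circle(im,(300,300),r*k,(255,0,0),1)
for i in range(0,600,60): cv2.line(im,(i,0),(i,6),(0,255,0),1); cv2.line(im,(0,i),(6,i),(0,255,0),1)
cv2.line(im,(300,0),(300,600),(0,255,0),1)
cv2.imwrite('pics/g.png',im[:,:,::-1])
E
```

```text
[[ 0.86  -0.098 -0.5  ]
 [ 0.113  0.994  0.   ]
 [ 0.497 -0.057  0.866]]
```

View pics/g.png

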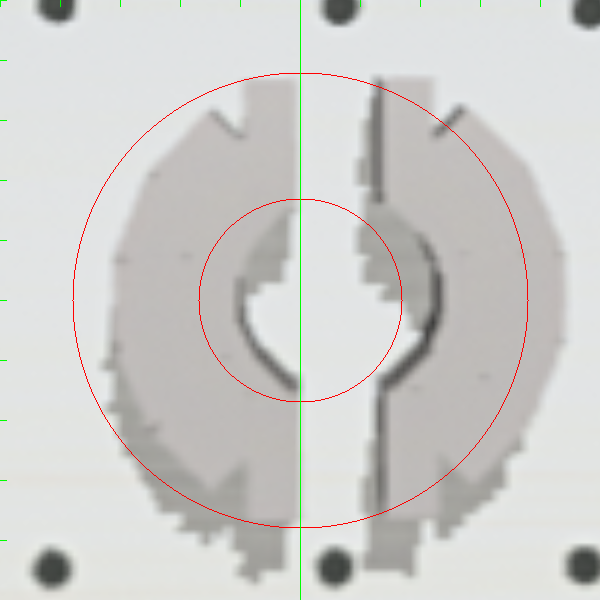

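The rectification used the wrong Euler order (extrinsic), so I redo it.

```bash
sed -i "s/'zy'/'ZY'/" h.py
python3 - <<'E'
from h import *
import pickle
s=pickle.load(open('w2.pkl','rb')); Rn=nestR(6.5); c=np.array([.615,-.097,.088])+Rn@[0,-.0065,0]
print(Rn.round(3),c)
im=rect(s,c,Rn); k=6
for r in(17,38): cv2.circle(im,(300,300),r*k,(255,0,0),1)
for i in range(0,600,60): cv2.line(im,(i,0),(i,6),(0,255,0),1); cv2.line(im,(0,i),(6,i),(0,255,0),1)
for d in (-42,42): cv2.line(im,(300+d,0),(300+d,600),(0,255,0),1)
cv2.imwrite('pics/i.png',im[:,:,::-1])
E
```

```text
[[ 0.86  -0.113 -0.497]
 [ 0.098  0.994 -0.057]
 [ 0.5    0.     0.866]] [ 0.61573582 -0.10345822  0.088     ]
```

View pics/i.png

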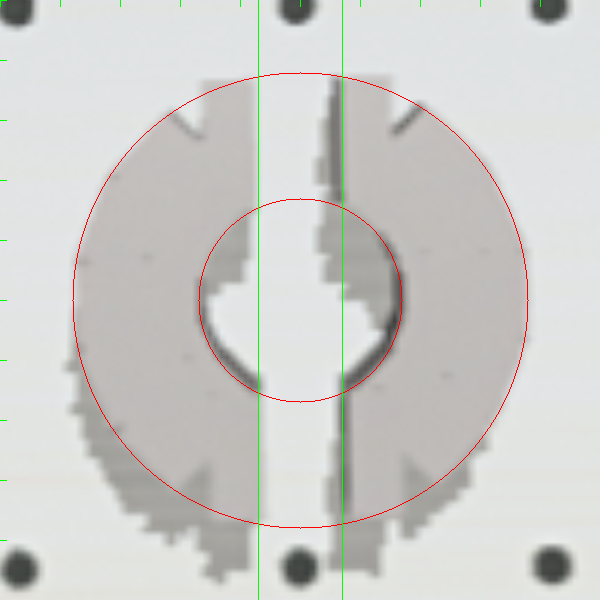

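The fit is excellent. The ring circle (38 mm) and the bore circle both coincide with the image, centred at (300,300), and the slot edges at 253→262 and 338→348 sit about 1° from nest x. So the nest is at (0.616,-0.1035,0.088), yaw 6.5°. I move over it.

Call:
carry_out --pt "1 0 0.43 -2.4 -1" --pt "1 0 0.43 -2.4 0" --pt "1 3 0 0 0" --pt "1 3 0 0 0" --pt "1 2.5 0 0 0" --pt "1 0 0 0 0" --pt "1 0 0 0 0"

```text
time: 10.3
tool_pos: [0.6012, -0.1032, 0.1292]
ee_rot: [3.12, 1.047, 0.116]
wrist_force: [0.4, -0.5, -3.1]
width: 0.0197
```

```bash
cat >> st.py <<'E'
Rn=nestR(6.5); c=np.array([.6157,-.1035,.088])
print('nest mm',((o['tool_pos']-c)@Rn*1000).round(1),'tool in nest\n',(Rn.T@M).round(3),'F nest',(o['wrist_force']@Rn).round(1),'T',(o['wrist_torque']@Rn).round(2),o['width'].round(4))
E
python3 st.py
python3 - <<'E'
from h import *
import pickle
w=snap('wrist'); t=snap('side');pickle.dump((w,t),open('w3.pkl','wb'))
Rn=nestR(6.5); c=np.array([.6157,-.1035,.088])
u=proj(t,[c])[0].astype(int); a=cv2.resize(t['image'][u[1]-45:u[1]+35,u[0]-40:u[0]+40],(400,400),interpolation=cv2.INTER_CUBIC)
u=proj(w,[c])[0].astype(int);print(u); b=cv2.resize(w['image'][u[1]-70:u[1]+30,u[0]-50:u[0]+50],(400,400),interpolation=cv2.INTER_CUBIC)
cv2.imwrite('pics/j.png',np.hstack([a,b])[:,:,::-1])
E
```

```text
10.3 [ 0.6012 -0.1032  0.1292] 
 [[ 0.497  0.134 -0.858]
 [ 0.058 -0.991 -0.122]
 [-0.866  0.011 -0.5  ]] [-0.409 -0.091  1.796  0.304  0.995  0.915] [ 0.4 -0.5 -3.1]
[259 222]Traceback (most recent call last):
  File "st.py", line 4, in <module>
    print('nest mm',((o['tool_pos']-c)@Rn*1000).round(1),'tool in nest\n',(Rn.T@M).round(3),'F nest',(o['wrist_force']@Rn).round(1),'T',(o['wrist_torque']@Rn).round(2),o['width'].round(4))
                                                                                                                                                                        ^^^^^^^^^^^^^^^^
AttributeError: 'float' object has no attribute 'round'
```

View pics/j.png

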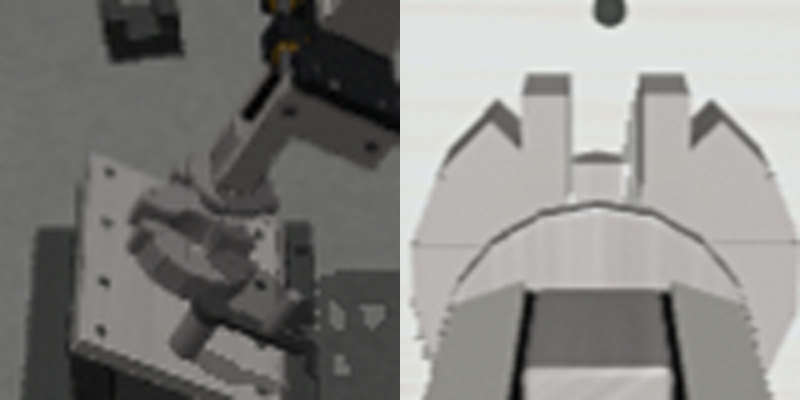

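The right crop shows the lug (crop x 597) about 1.5 mm left of the slot centre (605). That agrees with the TCP reading of 8.1 and 1.9 mm in nest x and y. I correct and start down.

Call:
carry_out --pt "1 0 0.19 0.8 0" --pt "1 0.8 0 0 0" --pt "1 0.7 0 0 0" --pt "1 0.5 0 0 0" --pt "1 0 0 0 0"

```text
time: 10.9
tool_pos: [0.6027, -0.105, 0.105]
ee_rot: [3.124, 1.051, 0.118]
wrist_force: [-0.1, 0.3, -2.3]
width: 0.0198
```

```bash
sed -i "s/,o\['width'\].round(4)/,o['width']/" st.py; python3 st.py
```

```text
10.9 [ 0.6027 -0.105   0.105 ] 
 [[ 0.493  0.133 -0.859]
 [ 0.059 -0.991 -0.12 ]
 [-0.868  0.009 -0.497]] [-0.411 -0.063  1.82   0.314  0.95   0.897] [-0.1  0.3 -2.3]
nest mm [-2.8 -0.  21.3] tool in nest
 [[-0.004  0.022 -1.   ]
 [ 0.002 -1.    -0.022]
 [-1.    -0.003  0.003]] F nest [-1.2  0.3 -2. ] T [0.01 0.46 0.02] 0.019841882418346078
```

Call:
carry_out --pt "1 0 0 -0.25 0" --pt "1 0.2 0 0 0" --pt "1 0.2 0 0 0" --pt "1 0 0 0 0"

```text
time: 11.3
tool_pos: [0.6072, -0.1046, 0.104]
ee_rot: [3.122, 1.049, 0.117]
wrist_force: [-0.1, 0.3, -2.6]
width: 0.0198
```

```bash
python3 st.py
```

```text
11.3 [ 0.6072 -0.1046  0.104 ] 
 [[ 0.495  0.133 -0.859]
 [ 0.058 -0.991 -0.12 ]
 [-0.867  0.01  -0.498]] [-0.406 -0.054  1.814  0.313  0.943  0.9  ] [-0.1  0.3 -2.6]
nest mm [ 0.6 -0.2 18.2] tool in nest
 [[-0.002  0.022 -1.   ]
 [ 0.002 -1.    -0.022]
 [-1.    -0.002  0.002]] F nest [-1.3  0.3 -2.3] T [-0.02  0.47 -0.03] 0.019759209642677446
```

No contact force and centred within 1 mm. I continue down gently.

Call:
carry_out --pt "1 0.2 0 0 0" --pt "1 0.2 0 0 0" --pt "1 0.2 0 0 0" --pt "1 0 0 0 0"

```text
time: 11.7
tool_pos: [0.6116, -0.1042, 0.1003]
ee_rot: [3.122, 1.045, 0.116]
wrist_force: [3.5, 1.3, -0.5]
width: 0.02
```

```bash
python3 st.py
```

```text
11.7 [ 0.6116 -0.1042  0.1003] 
 [[ 0.498  0.133 -0.857]
 [ 0.058 -0.991 -0.12 ]
 [-0.865  0.01  -0.502]] [-0.403 -0.043  1.813  0.315  0.929  0.899] [ 3.5  1.3 -0.5]
nest mm [ 2.5 -0.2 12.7] tool in nest
 [[ 0.002  0.022 -1.   ]
 [ 0.001 -1.    -0.022]
 [-1.    -0.001 -0.002]] F nest [ 2.9  0.9 -2.3] T [ 0.38 -0.4   0.01] 0.019967157078200487
```

Call:
carry_out --pt "1 0.2 0 0 0" --pt "1 0.2 0 0 0" --pt "1 0 0 0 0"

```text
time: 12.0
tool_pos: [0.6135, -0.1039, 0.0968]
ee_rot: [3.122, 1.046, 0.116]
wrist_force: [4.0, 2.4, 1.5]
width: 0.0195
```

```bash
python3 st.py
```

```text
12.0 [ 0.6135 -0.1039  0.0968] 
 [[ 0.498  0.133 -0.857]
 [ 0.058 -0.991 -0.12 ]
 [-0.865  0.01  -0.501]] [-0.4   -0.035  1.813  0.316  0.922  0.899] [4.  2.4 1.5]
nest mm [ 2.5 -0.1  8.8] tool in nest
 [[ 0.002  0.022 -1.   ]
 [ 0.001 -1.    -0.022]
 [-1.    -0.001 -0.002]] F nest [ 4.4  1.9 -0.9] T [ 0.74 -0.86  0.03] 0.019451484648599523
```

Call:
carry_out --pt "1 0.15 -0.05 -0.1 0" --pt "1 0.1 0 0 0" --pt "1 0 0 0 0"

```text
time: 12.3
tool_pos: [0.6147, -0.1036, 0.095]
ee_rot: [3.12, 1.048, 0.115]
wrist_force: [-1.4, 2.8, 5.5]
width: 0.0198
```

```bash
python3 st.py
```

```text
12.3 [ 0.6147 -0.1036  0.095 ] 
 [[ 0.496  0.133 -0.858]
 [ 0.057 -0.991 -0.121]
 [-0.866  0.011 -0.5  ]] [-0.398 -0.03   1.811  0.314  0.919  0.901] [-1.4  2.8  5.5]
nest mm [ 2.6 -0.   6.6] tool in nest
 [[-0.     0.023 -1.   ]
 [ 0.001 -1.    -0.023]
 [-1.    -0.001  0.   ]] F nest [1.8 2.9 5.3] T [ 0.53 -0.36  0.01] 0.01983295029473963
```

The flange has seated: TCP is 6.6 mm above the nest face and the axial force is up by about 7 N. I let go and back off along the axis.

Call:
carry_out --pt "0.6 0 0 0 0" --pt "0.6 0 0 0 0" --pt "0.6 0 0 0 0" --pt "0.6 0 0 0 0" --pt "0.6 -1 0 0 0" --pt "0.6 -3 0 0 0" --pt "0.6 -3 0 0 0" --pt "0.6 -3 0 0 0" --pt "0.6 0 0 2.5 0" --pt "0.6 0 0 2.5 0" --pt "0.6 0 0 0 0"

```text
time: 13.4
tool_pos: [0.5189, -0.1146, 0.1535]
ee_rot: [3.126, 1.052, 0.119]
wrist_force: [0.1, -0.6, -0.9]
width: 0.0378
```

```bash
python3 st.py
python3 - <<'E'
from h import *
import pickle
w=snap('wrist'); pickle.dump(w,open('w4.pkl','wb'))
Rn=nestR(6.5); c=np.array([.6157,-.1035,.088])
u=proj(w,[c])[0].astype(int);print(u)
x0,y0=u[0]-110,max(u[1]-75,0);print(x0,y0)
b=cv2.resize(w['image'][y0:y0+150,x0:x0+200],(800,600),interpolation=cv2.INTER_CUBIC)
# predicted: flange circle at z=6, block top corners z=41
a=np.linspace(0,2*np.pi,40); P=np.c_[.026*np.cos(a),.026*np.sin(a),0*a+.006]
Q=np.array([[.013,.01,.041],[.013,-.01,.041],[-.013,-.01,.041],[-.013,.01,.041]])
pts=lambda P:((proj(w,c+P@Rn.T)-[x0,y0]+.5)*4).astype(int)
cv2.polylines(b,[pts(P)],True,(255,0,0),1);cv2.polylines(b,[pts(Q)],True,(0,255,0),1)
for q in(0,.3): 
  pv=np.array([0,.078,.044]); e=2.88+q; pin=pv+.036*np.array([np.cos(e),np.sin(e),0]); cv2.circle(b,tuple(int(v) for v in pts(pin[None])[0]),5,(0,0,255) if q else (255,0,255),1)
cv2.imwrite('pics/k.png',b[:,:,::-1])
E
```

```text
13.4 [ 0.5189 -0.1146  0.1535] 
 [[ 0.492  0.132 -0.861]
 [ 0.059 -0.991 -0.119]
 [-0.869  0.008 -0.495]] [-0.525 -0.286  1.906  0.338  1.117  0.825] [ 0.1 -0.6 -0.9]
nest mm [-51.6  -0.  105.4] tool in nest
 [[-0.005  0.02  -1.   ]
 [ 0.003 -1.    -0.02 ]
 [-1.    -0.003  0.005]] F nest [-0.4 -0.6 -0.8] T [-0.08  0.29  0.01] 0.0377564948809529
[258 136]
148 61
```

View pics/k.png

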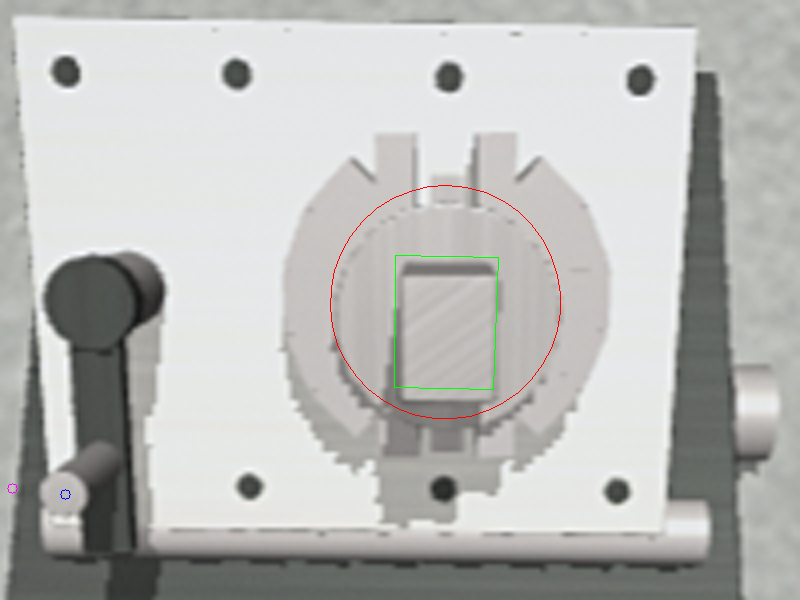

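The hub sits in the nest with its flange on the ring and both lugs in the slots: flange centre about (444,318), lug at (447,190). It lies about 3 mm downslope, as gravity in the ±3 mm bore clearance would leave it. The keeper pin at (65,492) matches q≈0.3. Next I close the fingers and go to the pin's outer side.

Call:
carry_out --pt "1 0 -3.35 -0.5 0" --pt "1 0 -3.35 -0.5 0" --pt "1 0 -3.35 -0.6 0" --pt "1 2 0 0 0" --pt "1 2 0 0 0" --pt "1 0 0 0 0" --pt "1 0 0 0 0"

```text
time: 14.15
tool_pos: [0.5425, -0.011, 0.1285]
ee_rot: [3.123, 1.049, 0.118]
wrist_force: [0.3, 0.5, 0.6]
width: 0.0002
```

```bash
python3 st.py
```

```text
14.15 [ 0.5425 -0.011   0.1285] 
 [[ 0.495  0.134 -0.858]
 [ 0.058 -0.991 -0.121]
 [-0.867  0.01  -0.499]] [-0.239 -0.272  1.948  0.211  0.981  1.121] [0.3 0.5 0.6]
nest mm [-33.7 100.2  66.2] tool in nest
 [[-0.002  0.023 -1.   ]
 [ 0.002 -1.    -0.023]
 [-1.    -0.002  0.001]] F nest [0.6 0.5 0.4] T [ 0.03  0.16 -0.  ] 0.0002223019195877854
```

Call:
carry_out --pt "1 2.2 0 0 0" --pt "1 2.2 0 0 0" --pt "1 0 0 0 0" --pt "1 0 0.6 0 0" --pt "1 0 0.6 -0.1 0" --pt "1 0 0.6 -0.2 0" --pt "1 0 0.6 -0.2 0" --pt "1 0 0.5 -0.2 0" --pt "1 0 0 0 0"

```text
time: 15.05
tool_pos: [0.575, -0.0379, 0.0952]
ee_rot: [3.119, 1.046, 0.113]
wrist_force: [-0.7, 1.1, 0.5]
width: 0.0004
```

```bash
python3 st.py
```

```text
15.05 [ 0.575  -0.0379  0.0952] 
 [[ 0.498  0.132 -0.857]
 [ 0.056 -0.991 -0.12 ]
 [-0.865  0.011 -0.501]] [-0.283 -0.155  1.925  0.25   0.896  1.043] [-0.7  1.1  0.5]
nest mm [-25.   69.8  22.7] tool in nest
 [[ 0.002  0.022 -1.   ]
 [-0.    -1.    -0.022]
 [-1.     0.    -0.002]] F nest [-0.3  1.2  0.7] T [ 0.23  0.12 -0.02] 0.00036254716555966993
```

Call:
carry_out --pt "1 0 -0.6 0 0" --pt "1 0 0 1.3 0" --pt "1 0 0 1.3 0" --pt "1 0 1.4 0 0" --pt "1 0 1.5 0 0" --pt "1 0 0 0 0" --pt "1 0 0 -0.7 0" --pt "1 0 0 -0.7 0" --pt "1 0 0 -0.7 0" --pt "1 0 0 -0.5 0" --pt "1 0 0 0 0"

```text
time: 16.15
tool_pos: [0.5748, -0.0618, 0.0915]
ee_rot: [3.11, 1.056, 0.107]
wrist_force: [-7.2, -9.7, -2.8]
width: 0.0006
```

```bash
python3 st.py
```

```text
16.15 [ 0.5748 -0.0618  0.0915] 
 [[ 0.489  0.134 -0.862]
 [ 0.052 -0.991 -0.124]
 [-0.87   0.015 -0.492]] [-0.334 -0.138  1.914  0.269  0.91   0.982] [-7.2 -9.7 -2.8]
nest mm [-29.4  46.1  21. ] tool in nest
 [[-0.009  0.025 -1.   ]
 [-0.003 -1.    -0.025]
 [-1.     0.003  0.009]] F nest [-8.6 -8.8  1.8] T [-1.68  1.62 -0.11] 0.0005535611459563445
```

Run:
```python
from h import *
w=snap('wrist');t=snap('top')
Rn=nestR(6.5); c=np.array([.6157,-.1035,.088])+nestR(6.5)@[0,.04,.02]
u=proj(w,[c])[0].astype(int);x0,y0=u[0]-80,max(u[1]-75,0);print(x0,y0)
b=cv2.resize(w['image'][y0:y0+150,x0:x0+150],(500,500),interpolation=cv2.INTER_CUBIC)
u=proj(t,[c])[0].astype(int);a=cv2.resize(t['image'][u[1]-30:u[1]+30,u[0]-18:u[0]+18],(300,500),interpolation=cv2.INTER_CUBIC)
P=lambda q:(c-nestR(6.5)@[0,.04,.02]+nestR(6.5)@(np.array([0,.078,.044])+.036*np.array([np.cos(2.88+q),np.sin(2.88+q),0])))
for q in(.3,.6,.9,1.2,1.5): v=(proj(w,[P(q)])[0]-[x0,y0])*500/150;cv2.circle(b,tuple(int(z) for z in v),4,(255,0,0),1)
cv2.imwrite('pics/l.png',np.hstack([b,a])[:,:,::-1])
```

```text
188 115
```

View pics/l.png

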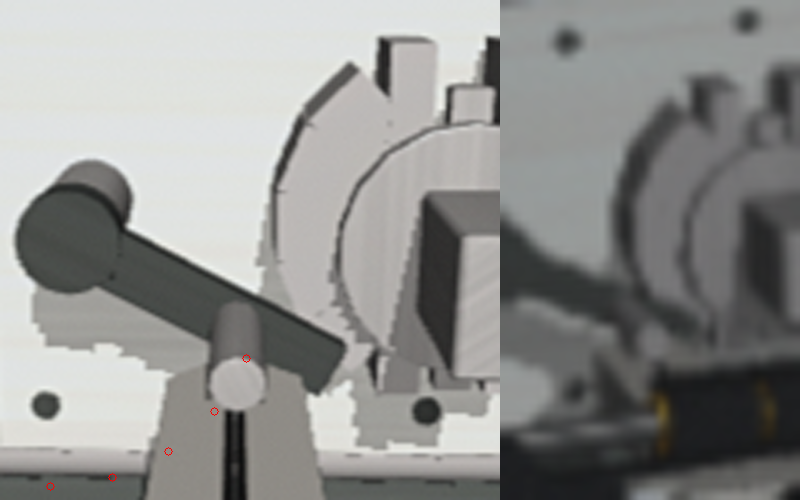

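```bash
python3 - <<'E'
from h import *
w=snap('wrist')
Rn=nestR(6.5); c=np.array([.6157,-.1035,.088])
def onp(px,h):
    o,d=ray(w,(188+px[0]*.3-.35,115+px[1]*.3-.35)); o=(o-c)@Rn; d=d@Rn; return (o+d*(h-o[2])/d[2])*1000
for n,p,h in(('up0',(125,230),.015),('up1',(345,348),.015),('lo0',(100,285),.015),('lo1',(315,395),.015),('pin top',(238,383),.044),('pin base',(237,310),.015),('fl left',(340,240),.006),('fl top',(490,122),.006),('blk tl',(462,235),.041),('fist l',(165,380),.03),('fist r',(308,380),.03)):print(n,onp(p,h).round(1))
a,b=onp((125,230),.015),onp((345,348),.015);d=b-a;print('q',(np.arctan2(d[1],d[0])%(2*np.pi))-2.88)
E
python3 st.py | tail -5
```

```text
up0 [ 2.2 66.9 15. ]
up1 [-20.5  24.3  15. ]
lo0 [-8.8 71.7 15. ]
lo1 [-30.5  29.6  15. ]
pin top [-15.9  45.4  44. ]
pin base [-13.2  45.5  15. ]
fl left [-1.2 25.4  6. ]
fl top [22.8 -2.   6. ]
blk tl [ 9.5  9.8 41. ]
fist l [-21.6  58.3  30. ]
fist r [-21.   32.5  30. ]
q 1.3433340137702894
 [-0.87   0.015 -0.492]] [-0.335 -0.138  1.914  0.27   0.91   0.982] [-5.5 -9.9 -3.7]
nest mm [-29.4  46.1  21.1] tool in nest
 [[-0.008  0.025 -1.   ]
 [-0.003 -1.    -0.025]
 [-1.     0.003  0.008]] F nest [-7.6 -9.2  0.1] T [-1.67  1.56 -0.13] 0.0004522740630097239
```

The keeper is at q≈1.34, with the pin in the middle of the closed fingers. The force is nearly all radial friction (about 1.2 N tangential), so the hub isn't blocking the arm. The hub's flange edges fit home (z 6 mm, x about -3 mm). I follow the arc.

Call:
carry_out --pt "1 0 0.3 0 0" --pt "1 0 0.2 -0.4 0" --pt "1 0 0.2 -0.4 0" --pt "1 0 0.1 -0.4 0" --pt "1 0 0 0 0"

```text
time: 16.8
tool_pos: [0.5891, -0.0654, 0.1008]
ee_rot: [3.123, 1.047, 0.118]
wrist_force: [-0.3, 0.6, -0.5]
width: 0.0006
```

```bash
python3 st.py|tail -4
```

```text
nest mm [-12.7  40.9  22.1] tool in nest
 [[-0.     0.023 -1.   ]
 [ 0.002 -1.    -0.023]
 [-1.    -0.002 -0.   ]] F nest [-0.5  0.7 -0.3] T [0.04 0.54 0.01] 0.0006407675644220724
```

Call:
carry_out --pt "1 0 0 -0.15 0" --pt "1 0 0 -0.15 0" --pt "1 0 0 0 0"

```text
time: 17.1
tool_pos: [0.5895, -0.0654, 0.1008]
ee_rot: [3.122, 1.052, 0.118]
wrist_force: [-5.9, -1.4, 0.1]
width: 0.0004
```

```bash
python3 st.py|tail -4
```

```text
nest mm [-12.4  40.8  21.9] tool in nest
 [[-0.005  0.023 -1.   ]
 [ 0.002 -1.    -0.023]
 [-1.    -0.002  0.004]] F nest [-5.1 -0.7  3.1] T [ 0.01  1.33 -0.02] 0.00040338724019375476
```

The stop is felt: 5 N and no more travel. I back off downslope, raise the tool clear, and check.

Call:
carry_out --pt "1 0 0 1 0" --pt "1 0 0 3 0" --pt "1 -4 0 0 0" --pt "1 -4 0 0 0" --pt "1 0 0 0 0" --pt "1 0 0 0 0"

```text
time: 17.7
tool_pos: [0.5178, -0.0757, 0.1536]
ee_rot: [3.116, 1.043, 0.111]
wrist_force: [-1.0, 0.2, -0.4]
width: 0.0005
```

```bash
python3 st.py|tail -4
python3 - <<'E'
from h import *
import pickle
w=snap('wrist'); pickle.dump(w,open('w5.pkl','wb'))
Rn=nestR(6.5); c=np.array([.6157,-.1035,.088])
u=proj(w,[c])[0].astype(int); x0,y0=u[0]-110,max(u[1]-75,0)
b=cv2.resize(w['image'][y0:y0+150,x0:x0+200],(800,600),interpolation=cv2.INTER_CUBIC)
a=np.linspace(0,2*np.pi,40); P=np.c_[-.003+.026*np.cos(a),.026*np.sin(a),0*a+.006]
Q=np.array([[.010,.01,.041],[.010,-.01,.041],[-.016,-.01,.041],[-.016,.01,.041]])
A=np.array([[-.006,.078,.015],[-.006,.020,.015],[.006,.020,.015],[.006,.078,.015]])
pts=lambda P:((proj(w,c+P@Rn.T)-[x0,y0]+.5)*4).astype(int)
for p,col in((P,(255,0,0)),(Q,(0,255,0)),(A,(0,0,255))): cv2.polylines(b,[pts(p)],True,col,1)
cv2.imwrite('pics/m.png',b[:,:,::-1])
E
```

```text
nest mm [-48.7  38.7 103.9] tool in nest
 [[ 0.004  0.023 -1.   ]
 [-0.001 -1.    -0.023]
 [-1.     0.001 -0.004]] F nest [-1.   0.3  0.1] T [-0.02  0.26  0.01] 0.0005163796072400823
```

View pics/m.png

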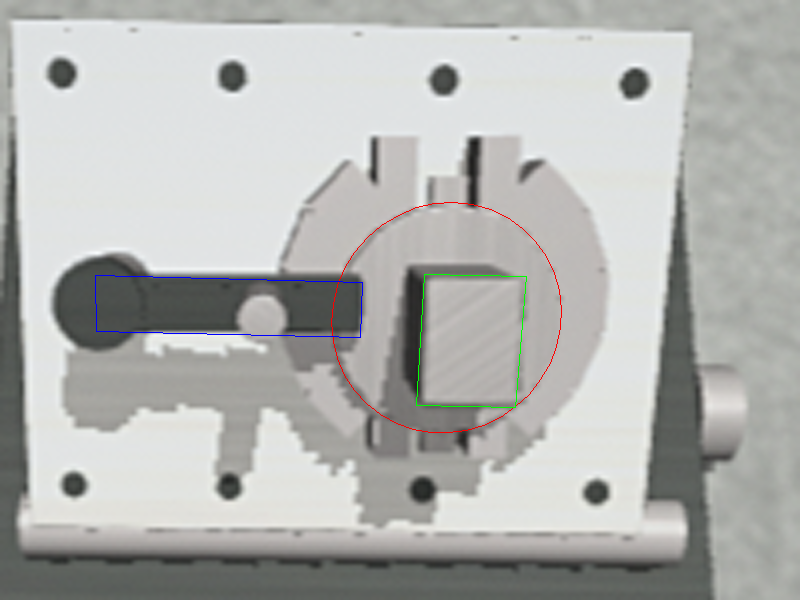

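The keeper arm, from (95,305) to (362,308), lies on its 1.85 rad outline over the flange. Flange and block match the home-position outlines (with x -3 mm), and the robot is clear. I hand in.

```bash
python3 -c "
from bench import robot
print(robot.close_job())"
```

```text
the job is handed in; nothing more can be done
None
```

The steel hub is in the nest, let go, with the keeper arm swung right round over its flange. I handed the job in at about 18 s; the close call gives no verdict.

**How it went:** The moves allow no tilt command. I got the 30° by pushing past the edge of reach, where the arm leans the tool outward and then holds that lean. The lugs went straight into the slots (about 1° from nest x), so no turning search was needed. Contact showed about 7 N when the flange seated.

**Last checks:**
- **Hub:** its flange and block match the home outline in the wrist picture.
- **Keeper:** the arm lies on its 1.85 rad outline, and I felt the stop at about 5 N.
- **Robot:** it is clear of everything, with a wrist force of about 1 N.

**What was off:**
- **Hub position:** the hub rests about 3 mm downslope (3 to 3.5 mm measured) within its bore clearance. That is inside the 4 mm tolerance, but with little margin.
- **Wrong sign on the lift:** my first lift row went 2 cm down instead of up. The hub slid about 5 mm in the grip before I lifted it; the peak force in that moment was not seen.
- **Rectification:** I used the wrong rotation order in the first nest measurement and redid it before moving.
- **Bush and cap:** I never went to them, but I took no separate final check that they had not moved.

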